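Put the round-bottom flasks back in their own heating mantles

ROBOT

A 6-joint arm with a two-finger parallel gripper is mounted at the origin on the work surface. World frame = base frame: x ahead of the robot, y to its left, z up, the work surface at z = 0. Lengths are in m, angles in rad, forces in N, time in s.
With the tool pointing down it reaches from about 0.325 to 0.85 m from the base axis. Payload 4.4 kg.
Tool frame: the origin (TCP) lies at the very end of the fingers, on their centre line; the grasp point (between the pads) lies 19 mm behind it; z points along the fingers, y is the line along which they close (so a half turn about z gives the same grasp; the last joint's range is limited). The gripper opens to 94 mm and grips with 3 to 60 N. Pads are 16 mm wide; open, the fingers measure 119 mm over their backs; the gripper's body (75 mm by 177 mm) begins 78 mm behind the grasp point.
Start: joints at [1.073, 0.207, 1.542, -0, 1.393, -0.15], TCP at [0.195, 0.541, 0.205] pointing down, gripper open.
Joint ranges: [-2.73, 2.73], [-0.86, 2.22], [0.23, 2.46], [-1.11, 4.25], [0.08, 2.63], [-2.82, 2.82]. Speed limits (rad/s): [2.79, 2.79, 3.14, 3.14, 3.14, 3.14].

INTERFACE

Orientations are given as a unit quaternion [x, y, z, w].
In Python, from rig import bot, optics gives the robot as it stands.
- The arm moves only by the tool carry_out, never from a script. Its argument "motion" is a list that holds one entry, the list of rows, each a list of 7 numbers: the shift along the tool's x, y, z in mm, then the turn, a rotation vector about the tool's x, y, z in degrees, then the opening in per cent of the stroke, from 0 (shut) to 100 (fully open). In form: [[[dx, dy, dz, ax, ay, az, fingers], ...]]. A call has exactly 10 rows; each row shifts and turns the commanded pose from where the row before left it, along the tool's axes as they then stand; what a row does not reach is not made up. A row lasts 1/8 s, in which the tool goes at most 62.5 mm and 10.7 degrees, less where a joint would pass 70% of its speed; a pose out of reach is approached as far as the arm can. A call with a gripper value outside its range is refused whole. The fingers move at their own pace and stop on an object; "grip_force" is the grip in N (left out, the last holds). Time passes only in rows, so rows that do not move let the fingers close, or fill a call up. It gives the time, the measured TCP pose, the force, the opening and the grip force at its end, in the units of the state.
- bot.observe(): the state, without advancing time (a new reading comes with each control period).
- optics.read_camera(name): name is "scene" or "top" or "wrist"; returns a dict with "img" (384x512x3 uint8, red, green, blue), "camera_matrix" (3x3 intrinsics, pixels), "R" (3x3) and "t" (3): a world point X has camera coordinates R X + t. Camera axes: x right, y down, z forward; pixel columns grow to the right and rows downward; lengths in m; the calibration is good to about 2 mm. A picture is of the moment at which its call begins. There is no depth.
- bot.job_done(): hands the job in; it is judged then, once.
The state is a dict: "time_s": time; "q": joint angles; "qvel": joint speeds; "joint_efforts": joint torques, N m; "ee_pos": TCP position; "tool_rot": TCP orientation; "contact_force": force on the tool from outside, world axes, zero at the start; "ft_torque": the same for the moment, N m; "grip_width": finger opening in m; "finger_force": force on a finger pad.
Only numpy, scipy, OpenCV 4.12 (cv2) and the standard library are available. Lean on these libraries where they do the work, as an engineer would, in place of code of your own. Each camera call takes 0.05 s, during which the arm holds its last target. There are 200 camera calls.

TASK

The three round-bottom flasks have been left in one another's heating mantles. Rest one of them on the cork ring to free a mantle, then move them round until each flask sits fully home and upright in the mantle made for its size, the cork ring empty again. It is glass: set it down gently, never on the bare bench, and leave the beaker, the measuring cylinder and the wash bottle where they stand.

Things in the scene. Friction and masses are not known exactly. Their poses are not given: they have to be found in the camera images.
- flask_large: The large round-bottom flask: clear glass bulb 85 mm in diameter with a straight upright neck, 28 mm across, ending 55 mm above the bulb's top in an open mouth with a 1.5 mm bead; a white stir bar lies inside at the bottom. Loose, about 140 g, a little bottom-heavy. Origin at the centre of the bulb, z up through the neck. Pick it by the neck from above. It starts in the medium mantle, bulb centre 100 mm above the bench.
- flask_medium: The medium round-bottom flask: clear glass bulb 64 mm in diameter with a straight upright neck, 26 mm across, ending 50 mm above the bulb's top in an open mouth with a 1.5 mm bead; a white stir bar lies inside at the bottom. Loose, about 85 g, a little bottom-heavy. Origin at the centre of the bulb, z up through the neck. Pick it by the neck from above. It starts in the small mantle, bulb centre 81 mm above the bench.
- flask_small: The small round-bottom flask: clear glass bulb 51 mm in diameter with a straight upright neck, 22 mm across, ending 46 mm above the bulb's top in an open mouth with a 1.5 mm bead; a white stir bar lies inside at the bottom. Loose, about 55 g, a little bottom-heavy. Origin at the centre of the bulb, z up through the neck. Pick it by the neck from above. It starts in the large mantle, bulb centre 75 mm above the bench.
- mantle_large: The heating mantle for the large flask, fixed: round white housing 140 mm across and 85 mm high with a grey bowl-shaped cup open at the top, mouth 89 mm across; a small control box stands 27 mm out from the housing in -x of its frame, up to 48 mm high. Origin on the bench under the cup's centre, z up. Its own flask seated in it has its bulb centre 94 mm above this origin; the cup centres the bulb.
- mantle_medium: The heating mantle for the medium flask, fixed: round white housing 118 mm across and 75 mm high with a grey bowl-shaped cup open at the top, mouth 68 mm across; a small control box stands 27 mm out from the housing in -x of its frame, up to 48 mm high. Origin on the bench under the cup's centre, z up. Its own flask seated in it has its bulb centre 82 mm above this origin; the cup centres the bulb.
- mantle_small: The heating mantle for the small flask, fixed: round white housing 104 mm across and 65 mm high with a grey bowl-shaped cup open at the top, mouth 55 mm across; a small control box stands 27 mm out from the housing in -x of its frame, up to 48 mm high. Origin on the bench under the cup's centre, z up. Its own flask seated in it has its bulb centre 70 mm above this origin; the cup centres the bulb.
- cork_ring: Cork ring, fixed, the free resting place: 100 mm across, 32 mm high, with a bevelled hole (64 mm at the top, 34 mm below) that centres any of the flasks. Origin on the bench at its centre, z up. Bulb centre of a flask at rest in it: large 60 mm, medium 45 mm, small 36 mm above this origin.
- beaker: Bystander: small open glass beaker, loose, 50 mm across, 70 mm high, among the mantles. Origin at the centre of its underside. Leave it.
- cylinder: Bystander: tall glass measuring cylinder on a blue six-sided foot, loose, foot 76 mm across, tube 27 mm across, 210 mm high, to the right. Origin at the centre of its underside. Leave it.
- wash_bottle: Bystander: white plastic wash bottle with a blue cap and bent spout, loose, 64 mm across, 186 mm high, to the left. Origin at the centre of its underside. Leave it.
There are look-alikes about, which are no part of the job. Leave any green look-alike of the flask_medium alone.

How it is judged:
On the way:
1. one of the flasks stands on the cork ring, released (((horizontal distance between flask_large and cork_ring below 0.008 m and z of flask_large in the frame of cork_ring between 0.0551 and 0.0651 m and angle between flask_large's own z axis and vertical below 0.25 rad and linear speed of flask_large below 0.02 m/s and contact force between flask_large and the fingers below 0.05 N) or (horizontal distance between flask_medium and cork_ring below 0.008 m and z of flask_medium in the frame of cork_ring between 0.0403 and 0.0503 m and angle between flask_medium's own z axis and vertical below 0.25 rad and linear speed of flask_medium below 0.02 m/s and contact force between flask_medium and the fingers below 0.05 N) or (horizontal distance between flask_small and cork_ring below 0.008 m and z of flask_small in the frame of cork_ring between 0.0311 and 0.0411 m and angle between flask_small's own z axis and vertical below 0.25 rad and linear speed of flask_small below 0.02 m/s and contact force between flask_small and the fingers below 0.05 N))), for 0.2 s.
At the end, for the whole second after the job is handed in: Each flask is seated in its own mantle (large in large, medium in medium, small in small): bulb centre within 8 mm sideways and 5 mm in height of its seat, leaning less than 0.25 rad, at rest; so the cork ring is empty (horizontal distance between flask_large and mantle_large below 0.008 m and z of flask_large in the frame of mantle_large between 0.0892 and 0.0992 m and angle between each of flask_large, flask_medium, flask_small's own z axis and vertical below 0.25 rad and linear speed of each of flask_large, flask_medium, flask_small below 0.02 m/s and angular speed of each of flask_large, flask_medium, flask_small below 0.3 rad/s and horizontal distance between flask_medium and mantle_medium below 0.008 m and z of flask_medium in the frame of mantle_medium between 0.0765 and 0.0865 m and horizontal distance between flask_small and mantle_small below 0.008 m and z of flask_small in the frame of mantle_small between 0.0648 and 0.0748 m); the robot touches nothing.
It fails at once if a flask is put, dropped or rolled onto the bench top (height (world z) of flask_large below 0.0475 m or height (world z) of flask_medium below 0.037 m or height (world z) of flask_small below 0.0305 m).
It fails at once if a flask is tipped over (leaning more than 45 degrees) (angle between any of flask_large, flask_medium, flask_small's own z axis and vertical above 0.785 rad).
It fails at once if a flask is rammed or pressed into a mantle, the ring or another flask with more than 40 N (contact force between any of flask_large, flask_medium, flask_small and mantle_large above 40 N or contact force between any of flask_large, flask_medium, flask_small and mantle_medium above 40 N or contact force between any of flask_large, flask_medium, flask_small and mantle_small above 40 N or contact force between any of flask_large, flask_medium, flask_small and cork_ring above 40 N or contact force between flask_large and flask_medium above 40 N or contact force between any of flask_large, flask_medium and flask_small above 40 N).
It fails at once if a flask is let fall: moving faster than 0.5 m/s with no finger on it (a drop of over about 13 mm) ((contact force between flask_large and the fingers below 0.05 N and linear speed of flask_large above 0.5 m/s) or (contact force between flask_medium and the fingers below 0.05 N and linear speed of flask_medium above 0.5 m/s) or (contact force between flask_small and the fingers below 0.05 N and linear speed of flask_small above 0.5 m/s)).
It fails at once if the beaker, the measuring cylinder or the wash bottle is shifted more than 30 mm or knocked over (distance of any of beaker, cylinder, wash_bottle from where it was at the start of the episode above 0.03 m or angle between any of beaker, cylinder, wash_bottle's own z axis and vertical above 0.5 rad).
It also fails if it takes over 128 s, if anything falls off the work surface, if the arm or the gripper's body presses on something with over 40 N, if the wrist force passes 120 N, or if a joint passes its speed limit or range.

## Working session

There is one attempt and no reset: what is moved stays moved. The work goes in short steps, Python scripts to look and compute and a tool call to move; the robot and the scene stay as the last step left them, time stands still between calls to the robot, and variables do not carry over. Pictures are saved under pics/ and viewed, at most 14 in all, crops included, and the job is handed in when it is done.

Besides the shell and the picture viewer there is one more tool, called after "Call:" by a JSON object that holds its "name" and its "arguments". carry_out: Moves the arm, as the interface text tells. Its arguments: {"type":"object","properties":{"motion":{"type":"array","items":{"type":"array","items":{"type":"array","items":{"type":"number"}}}},"grip_force":{"type":"number"}},"required":["motion"]}

```bash
mkdir -p pics; ls; python3 - <<'E'
from rig import bot, optics
import cv2, numpy as np, pickle
s=bot.observe(); print({k:np.round(v,3).tolist() for k,v in s.items()})
d={}
for n in ("scene","top"):
    c=optics.read_camera(n); d[n]=c
    cv2.imwrite(f"pics/{n}0.png",c["img"][:,:,::-1])
    print(n,np.round(c["camera_matrix"],1).tolist(),np.round(c["R"],3).tolist(),np.round(c["t"],3).tolist())
pickle.dump(d,open("cams.pkl","wb"))
E
```

```text
pics
{'time_s': 0.0, 'q': [1.073, 0.207, 1.543, 0.0, 1.393, -0.151], 'qvel': [0.0, -0.001, -0.002, 0.002, -0.0, 0.002], 'joint_efforts': [0.001, -37.087, -28.142, 0.07, 0.036, -0.0], 'ee_pos': [0.195, 0.54, 0.204], 'tool_rot': [0.173, 0.985, -0.001, -0.0], 'contact_force': [-0.016, -0.489, -0.441], 'ft_torque': [-0.011, -0.027, 0.005], 'finger_force': 0.0, 'grip_width': 0.094}
scene [[498.3, 0.0, 262.6], [0.0, 498.3, 193.2], [0.0, 0.0, 1.0]] [[0.579, 0.816, -0.009], [0.654, -0.47, -0.593], [-0.488, 0.337, -0.805]] [-0.338, -0.316, 1.923]
top [[432.4, 0.0, 258.0], [0.0, 432.4, 195.9], [0.0, 0.0, 1.0]] [[-0.014, -1.0, -0.019], [-0.983, 0.017, -0.182], [0.182, 0.016, -0.983]] [0.031, 0.556, 1.472]
```

View pics/scene0.png

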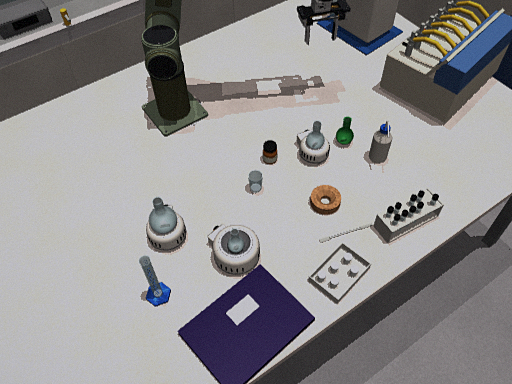

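View pics/top0.png

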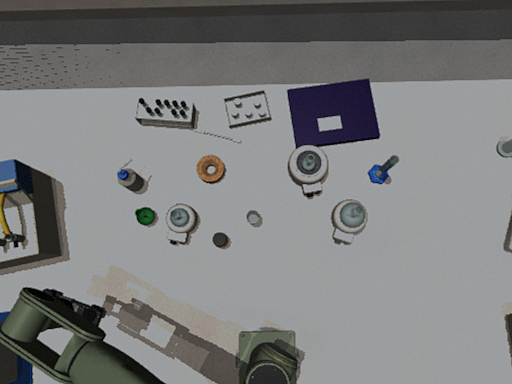

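Top view: the large mantle (small flask) is at about (308,165), the medium mantle (large flask) at (350,217), the small mantle (medium flask) at (180,218) and the cork ring at (210,168). The green look-alike flask stands at (145,216). The medium flask meant is the clear one at (180,218). I'll confirm with one enlarged crop and cast rays for rough positions.

```bash
cat > h.py <<'E'
import numpy as np, cv2, pickle
def ray(c,u,v,z):
    K,R,t=[np.asarray(c[k]) for k in("camera_matrix","R","t")]
    o=-R.T@t; d=R.T@np.linalg.inv(K)@np.array([u,v,1.]); return o+d*(z-o[2])/d[2]
def px(c,X):
    p=np.asarray(c["camera_matrix"])@(np.asarray(c["R"])@np.asarray(X)+np.asarray(c["t"])); return p[:2]/p[2]
E
python3 - <<'E'
from h import *
d=pickle.load(open("cams.pkl","rb")); c=d["top"]; im=c["img"][:,:,::-1]
crop=cv2.resize(im[130:260,110:410],None,fx=2.66,fy=2.66,interpolation=cv2.INTER_CUBIC); cv2.imwrite("pics/top_crop.png",crop)
hsv=cv2.cvtColor(im,cv2.COLOR_BGR2HSV)
m=cv2.inRange(hsv,(5,90,60),(20,255,255)); m[:,:190]=0;m[:,240:]=0;m[:140]=0;m[195:]=0
p=cv2.findContours(m,0,2)[0]; p=max(p,key=cv2.contourArea); e=cv2.fitEllipse(p); print(e, ray(c,*e[0],.02))
for n,u,v,z in(("L",308,164,.085),("M",350,216,.075),("S",180,219,.065),("green",145,216,.04),("beaker",254,218,0.03),("cyl",377,175,0),("bottle",130,183,.05),("brown",220,240,.03)): print(n,np.round(ray(c,u,v,z),3))
E
```

```text
((209.87887573242188, 168.15185546875), (26.087223052978516, 26.655864715576172), 78.1843490600586) [0.6677106  0.19717631 0.02      ]
L [ 0.66  -0.154  0.085]
M [ 0.476 -0.292  0.075]
S [0.477 0.294 0.065]
green [0.493 0.423 0.04 ]
beaker [0.481 0.038 0.03 ]
cyl [ 0.636 -0.413  0.   ]
bottle [0.611 0.478 0.05 ]
brown [0.405 0.159 0.03 ]
```

View pics/top_crop.png

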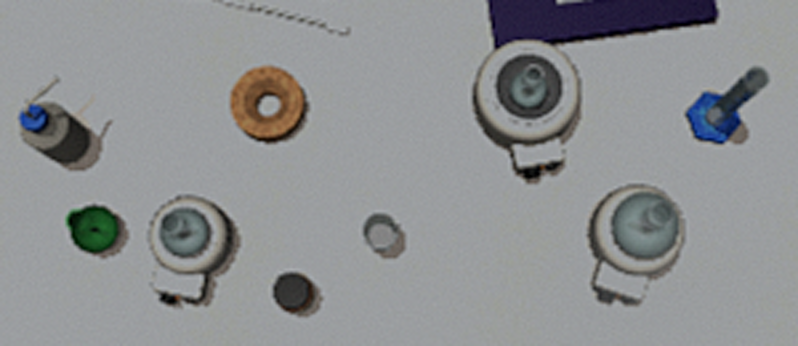

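Confirmed: the clear flask at crop (185,232), in the smallest mantle, is the medium one. The green one at crop (95,229) is the look-alike and stays alone. I'll move above the small mantle and square the tool to the world axes.

Call:
{"name": "carry_out", "arguments": {"motion": [[[-44, -17, -16, 0, 0, 0, 100], [-44, -17, -16, 0, 0, 0, 100], [-44, -17, -16, 0, 0, 0, 100], [-44, -17, -16, 0, 0, 0, 100], [-44, -17, -16, 0, 0, 0, 100], [-43, -17, -16, 0, 0, 0, 100], [-43, -17, -16, 0, 0, 0, 100], [-43, -17, -16, 0, 0, 0, 100], [0, 0, 0, 0, 0, -10, 100], [0, 0, 0, 0, 0, -10, 100]]]}}

```text
time_s: 1.35
ee_pos: [0.4779, 0.2934, 0.3329]
tool_rot: [-0.003, 1.0, -0.0, -0.001]
contact_force: [-0.1, -0.1, -0.3]
grip_width: 0.0942
finger_force: 0.0
```

```bash
python3 - <<'E'
from rig import bot, optics
from h import *
c=optics.read_camera("wrist"); pickle.dump(c,open("wS.pkl","wb")); cv2.imwrite("pics/wS.png",c["img"][:,:,::-1])
s=bot.observe(); print(s["ee_pos"],s["tool_rot"])
print(c["camera_matrix"][0][0],-np.array(c["R"]).T@c["t"])
E
```

```text
[0.47758424 0.29362233 0.33283565] [-5.21824180e-03  9.99986204e-01 -2.41874107e-04 -5.50404830e-04]
313.48725559101126 [0.40994134 0.29314938 0.5117735 ]
```

View pics/wS.png

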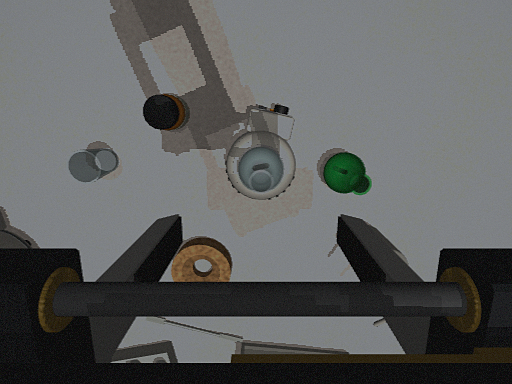

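Wrist view: the small mantle's rim is centred near (261,164) with radius ~35, the flask mouth near (262,181), and the cork ring near (202,263). I'll refine these with fits.

```bash
python3 - <<'E'
from h import *
c=pickle.load(open("wS.pkl","rb")); im=c["img"][:,:,::-1].copy(); hsv=cv2.cvtColor(im,cv2.COLOR_BGR2HSV); g=cv2.cvtColor(im,cv2.COLOR_BGR2GRAY)
m=cv2.inRange(hsv,(5,90,60),(22,255,255)); m[:,:165]=0;m[:,240:]=0;m[:225]=0;m[285:]=0
p=max(cv2.findContours(m,0,2)[0],key=cv2.contourArea); e=cv2.fitEllipse(p); print("cork",e,ray(c,*e[0],.02))
for X in [(.477,.294,0)]:
  pass
f=313.5
for name,z,r,cen in(("rimS",.065,.052,(261,165)),("cupS",.065,.0275,(261,165)),("mouth",.163,.0145,(262,181))):
    zc=.5118-z; R=f*r/zc
    x0,y0=cen; h=int(R*1.6); sub=cv2.resize(g[y0-h:y0+h,x0-h:x0+h],None,fx=4,fy=4,interpolation=cv2.INTER_CUBIC)
    C=cv2.HoughCircles(sub,cv2.HOUGH_GRADIENT,1,8,param1=80,param2=12,minRadius=int(4*R*.88),maxRadius=int(4*R*1.12))
    if C is None: print(name,None);continue
    for k in C[0][:4]:
        u,v=k[0]/4+x0-h,k[1]/4+y0-h; print(name,round(R,1),np.round([u,v,k[2]/4],1),np.round(ray(c,u,v,z),4))
crop=cv2.resize(im[110:220,190:330],None,fx=5,fy=5,interpolation=cv2.INTER_CUBIC); cv2.imwrite("pics/wS2.png",crop)
E
```

```text
cork ((200.58938598632812, 270.5249938964844), (51.693145751953125, 58.656246185302734), 100.9291000366211) [0.67394454 0.19413608 0.02      ]
rimS 36.5 [261.1 165.1  34.8] [0.4825 0.2964 0.065 ]
rimS 36.5 [262.6 163.6  35.6] [0.4803 0.2986 0.065 ]
rimS 36.5 [260.9 161.1  37.2] [0.4767 0.296  0.065 ]
rimS 36.5 [259.1 164.6  34.5] [0.4818 0.2936 0.065 ]
cupS 19.3 [259.6 171.4  20.8] [0.4916 0.2944 0.065 ]
cupS 19.3 [250.6 153.4  20.2] [0.4656 0.2813 0.065 ]
cupS 19.3 [273.1 155.9  17.8] [0.469  0.3135 0.065 ]
cupS 19.3 [255.1 167.6  18. ] [0.4862 0.2878 0.065 ]
mouth 13.0 [260.9 180.6  11.3] [0.4844 0.2956 0.163 ]
```

View pics/wS2.png

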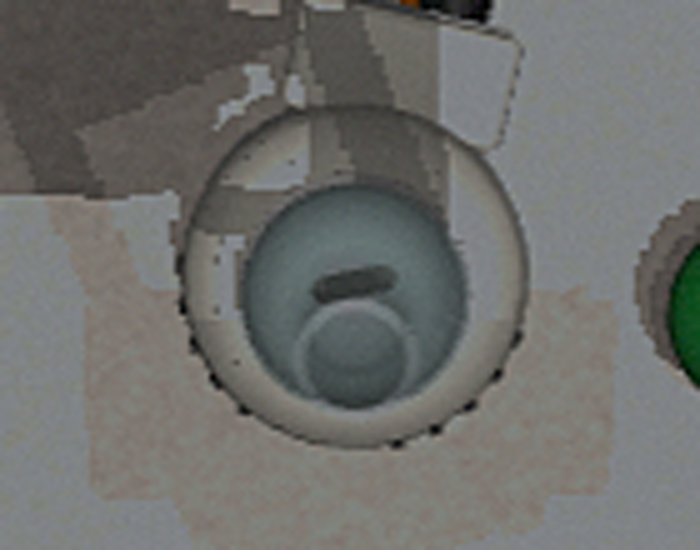

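Call:
{"name": "carry_out", "arguments": {"motion": [[[-5.5, 2.5, 24, 0, 0, 0, 100], [0, 0, 27, 0, 0, 0, 100], [0, 0, 27, 0, 0, 0, 100], [0, 0, 27, 0, 0, 0, 100], [0, 0, 27, 0, 0, 0, 100], [0, 0, 27, 0, 0, 0, 100], [0, 0, 27, 0, 0, 0, 100], [0, 0, 18, 0, 0, 0, 100], [0, 0, 7, 0, 0, 0, 100], [0, 0, 0, 0, 0, 0, 100]]]}}

```text
time_s: 2.65
ee_pos: [0.483, 0.2968, 0.1224]
tool_rot: [-0.001, 1.0, -0.0, -0.0]
contact_force: [-0.1, 0.4, 0.6]
grip_width: 0.094
finger_force: 0.0
```

Call:
{"name": "carry_out", "arguments": {"motion": [[[0, 0, 0, 0, 0, 0, 60], [0, 0, 0, 0, 0, 0, 45], [0, 0, 0, 0, 0, 0, 40], [0, 0, 0, 0, 0, 0, 35], [0, 0, 0, 0, 0, 0, 30], [0, 0, 0, 0, 0, 0, 25], [0, 0, 0, 0, 0, 0, 0], [0, 0, 0, 0, 0, 0, 0], [0, 0, 0, 0, 0, 0, 0], [0, 0, 0, 0, 0, 0, 0]]], "grip_force": 15}}

```text
time_s: 3.9
ee_pos: [0.4829, 0.2963, 0.1224]
tool_rot: [-0.001, 1.0, -0.0, -0.0]
contact_force: [-0.2, -2.5, 0.0]
grip_width: 0.0261
finger_force: 14.9
```

Call:
{"name": "carry_out", "arguments": {"motion": [[[0, 0, -8, 0, 0, 0, 0], [0, 0, -20, 0, 0, 0, 0], [0, 0, -30, 0, 0, 0, 0], [0, 0, -30, 0, 0, 0, 0], [-15, -8, -30, 0, 0, 0, 0], [-40, -22, -20, 0, 0, 0, 0], [-45, -25, 0, 0, 0, 0, 0], [-42, -25, 0, 0, 0, 0, 0], [-35, -20, 0, 0, 0, 0, 0], [0, 0, 0, 0, 0, 0, 0]]]}}

```text
time_s: 5.15
ee_pos: [0.662, 0.1956, 0.2597]
tool_rot: [0.0, 1.0, 0.0, -0.0]
contact_force: [-0.2, 0.3, -0.6]
grip_width: 0.0258
finger_force: 15.0
```

```bash
python3 - <<'E'
from rig import bot, optics
from h import *
c=optics.read_camera("wrist"); pickle.dump(c,open("wR.pkl","wb")); cv2.imwrite("pics/wR.png",c["img"][:,:,::-1])
s=bot.observe(); print(s["ee_pos"],s["tool_rot"],s["contact_force"],s["grip_width"])
d=pickle.load(open("cams.pkl","rb"))["top"]
print(ray(d,181.4,218.3,.065),ray(d,308.1,164.6,.085),ray(d,349.5,215.7,.075))
E
```

```text
[0.66065728 0.19688531 0.25992421] [-3.69128532e-04  9.99999627e-01  6.18988674e-04 -4.76327974e-04] [-0.33119196  0.86785431 -1.43538515] 0.026171244159955018
[0.4789886  0.28922659 0.065     ] [ 0.6575138  -0.15405384  0.085     ] [ 0.47712764 -0.2902714   0.075     ]
```

View pics/wR.png

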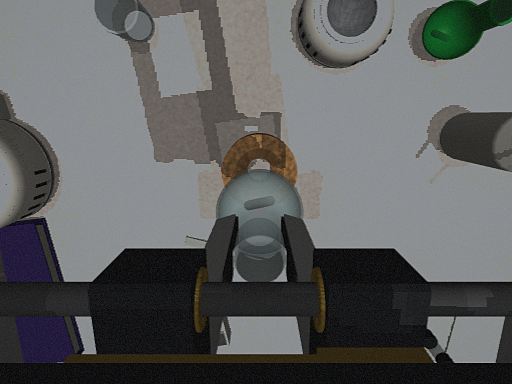

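The flask hangs upright in the grip. The ring's arc is visible behind it, top at about (259,133), left ~222, right ~297.

```bash
python3 - <<'E'
from h import *
from scipy.optimize import least_squares
c=pickle.load(open("wR.pkl","rb")); im=c["img"][:,:,::-1].copy(); hsv=cv2.cvtColor(im,cv2.COLOR_BGR2HSV)
m=cv2.inRange(hsv,(4,80,40),(24,255,255)); m[:,:200]=0;m[:,320:]=0;m[:120]=0;m[180:]=0
P=max(cv2.findContours(m,0,1)[0],key=cv2.contourArea)[:,0,:].astype(float)
d=np.hypot(P[:,0]-260,P[:,1]-171); P=P[(d>31)&(P[:,1]<176)]; print(len(P),P[:,0].min(),P[:,0].max(),P[:,1].min())
for z in(0.0,.016,.032):
    W=np.array([ray(c,*p,z)[:2] for p in P])
    r=least_squares(lambda q:np.hypot(W[:,0]-q[0],W[:,1]-q[1])-.05,[.668,.197],loss="soft_l1",f_scale=.002); r2=least_squares(lambda q:np.hypot(W[:,0]-q[0],W[:,1]-q[1])-q[2],[.668,.197,.05])
    print(z,r.x,r2.x)
print("flask bulb proj, if TCP-centred", px(c,(.661,.197,.2597-.041-.05+.0)), -np.array(c["R"]).T@c["t"])
E
```

```text
114 221.0 296.0 133.0
0.0 [0.6713954  0.19585762] [0.67443777 0.19582993 0.05248783]
0.016 [0.67080051 0.19583143] [0.67150111 0.19582312 0.05057268]
0.032 [0.67027179 0.19582102] [0.66856446 0.19581632 0.04865753]
flask bulb proj, if TCP-centred [260.40586189 190.77307064] [0.59395402 0.19564348 0.43850588]
```

Call:
{"name": "carry_out", "arguments": {"motion": [[[-9, -0.5, 10, 0, 0, 0, 0], [0, 0, 25, 0, 0, 0, 0], [0, 0, 30, 0, 0, 0, 0], [0, 0, 30, 0, 0, 0, 0], [0, 0, 25, 0, 0, 0, 0], [0, 0, 20, 0, 0, 0, 0], [0, 0, 15, 0, 0, 0, 0], [0, 0, 10, 0, 0, 0, 0], [0, 0, 5, 0, 0, 0, 0], [0, 0, 0, 0, 0, 0, 0]]]}}

```text
time_s: 6.45
ee_pos: [0.6693, 0.1967, 0.0906]
tool_rot: [-0.001, 1.0, 0.0, 0.0]
contact_force: [-0.1, -0.0, -0.8]
grip_width: 0.0256
finger_force: 15.0
```

Call:
{"name": "carry_out", "arguments": {"motion": [[[0, 0, 1, 0, 0, 0, 0], [0, 0, 1, 0, 0, 0, 0], [0, 0, 1, 0, 0, 0, 0], [0, 0, 0, 0, 0, 0, 0], [0, 0, 0, 0, 0, 0, 27], [0, 0, 0, 0, 0, 0, 30], [0, 0, 0, 0, 0, 0, 34], [0, 0, 0, 0, 0, 0, 45], [0, 0, 0, 0, 0, 0, 60], [0, 0, 0, 0, 0, 0, 60]]]}}

```text
time_s: 7.7
ee_pos: [0.6691, 0.1967, 0.0873]
tool_rot: [-0.001, 1.0, -0.0, -0.0]
contact_force: [-0.2, 0.5, -0.1]
grip_width: 0.0558
finger_force: 0.0
```

Call:
{"name": "carry_out", "arguments": {"motion": [[[0, 0, -20, 0, 0, 0, 60], [0, 0, -35, 0, 0, 0, 60], [0, 0, -45, 0, 0, 0, 100], [2, -30, -45, 0, 0, 0, 100], [2, -55, -45, 0, 0, 0, 100], [2, -55, -45, 0, 0, 0, 100], [2, -55, -12, 0, 0, 0, 100], [2, -55, 0, 0, 0, 0, 100], [0, -55, 0, 0, 0, 0, 100], [0, -46, 0, 0, 0, 0, 100]]]}}

```text
time_s: 8.95
ee_pos: [0.6603, -0.1433, 0.3258]
tool_rot: [-0.001, 1.0, -0.001, 0.001]
contact_force: [0.0, -0.1, 0.0]
grip_width: 0.0938
finger_force: 0.0
```

```bash
cat > shot.py <<'E'
import sys
from rig import bot, optics
from h import *
def shot(n,box,f):
    c=optics.read_camera("wrist"); pickle.dump(c,open(f"{n}.pkl","wb"))
    x0,x1,y0,y1=box; cv2.imwrite(f"pics/{n}.png",cv2.resize(c["img"][y0:y1,x0:x1,::-1],None,fx=f,fy=f,interpolation=cv2.INTER_CUBIC))
    s=bot.observe(); print(s["ee_pos"],s["tool_rot"][:2],-np.array(c["R"]).T@c["t"]); return c
E
python3 -c "
from shot import *
shot('wL',(160,360,90,240),4)"
```

```text
[ 0.65976672 -0.14974411  0.32518325] [0.00229368 0.99999299] [ 0.59170778 -0.14308025  0.50438394]
```

View pics/wL.png

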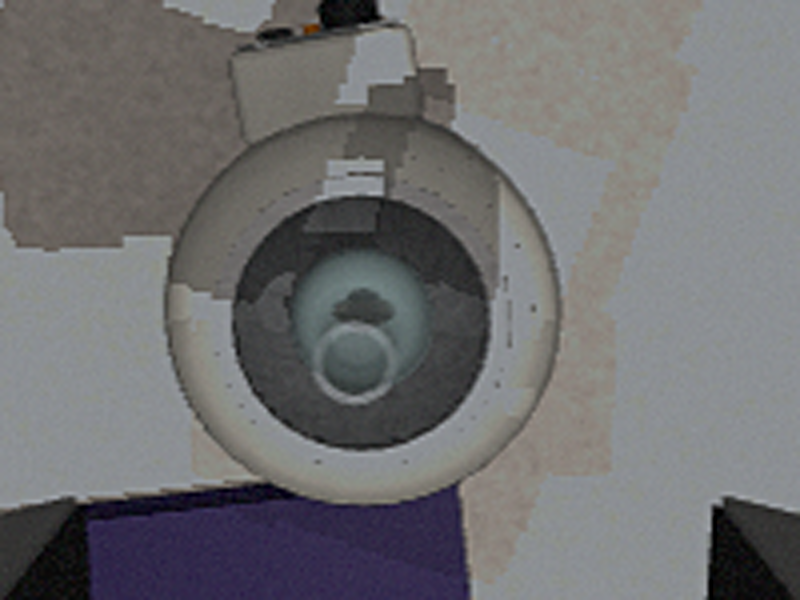

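Crop: large mantle cup centre at (361,323), small flask mouth at (356,362), i.e. pixels (250.4,170.9) and (249,180.5). The arm was still settling in that shot, so I'll take a second one and compute by fits on it.

```bash
cat >> shot.py <<'E'
def circ(c,cen,R,z,r_tol=.1,p2=12):
    g=cv2.cvtColor(c["img"],cv2.COLOR_RGB2GRAY); x0,y0=map(int,cen); h=int(R*1.5)+2
    sub=cv2.resize(g[y0-h:y0+h,x0-h:x0+h],None,fx=4,fy=4,interpolation=cv2.INTER_CUBIC)
    C=cv2.HoughCircles(sub,cv2.HOUGH_GRADIENT,1,6,param1=80,param2=p2,minRadius=int(4*R*(1-r_tol)),maxRadius=int(4*R*(1+r_tol)))
    if C is None: print(None); return
    for k in C[0][:3]:
        u,v=(k[0]+.5)/4-.5+x0-h,(k[1]+.5)/4-.5+y0-h; print(np.round([u,v,k[2]/4],1),np.round(ray(c,u,v,z),4))
E
python3 - <<'E'
from shot import *
c=pickle.load(open("wL.pkl","rb"))
print("hand0",ray(c,250.4,170.9,.085),ray(c,249,180.5,.1465))
c=shot('wL2',(160,360,90,240),4)
a=px(c,(.665,-.152,.085)); print(a)
for cen,R,z in((a,32,.085),(a,49,.085),(px(c,(.665,-.152,.1465)),10,.1465)): circ(c,cen,R,z); print()
E
```

```text
hand0 [ 0.66924999 -0.15514671  0.085     ] [ 0.66926268 -0.15505925  0.1465    ]
[ 0.65995139 -0.14638514  0.32498611] [0.00204665 0.99999686] [ 0.59135995 -0.14829739  0.50383443]
[258.32241176 168.43441083]
[255.5 171.2  32.4] [ 0.6689 -0.1558  0.085 ]
[255.2 169.5  33.2] [ 0.6665 -0.1562  0.085 ]
[257.5 171.   30.4] [ 0.6685 -0.1531  0.085 ]

[255.8 168.2  50. ] [ 0.6647 -0.1555  0.085 ]
[255.5 166.5  50. ] [ 0.6623 -0.1558  0.085 ]
[257.  167.   49.4] [ 0.663  -0.1538  0.085 ]

[254.5 181.2  10.6] [ 0.6693 -0.156   0.1465]
[254.8 179.5   9.2] [ 0.6672 -0.1557  0.1465]
```

Call:
{"name": "carry_out", "arguments": {"motion": [[[-10, -1, 20, 0, 0, 0, 100], [0, 0, 30, 0, 0, 0, 100], [0, 0, 30, 0, 0, 0, 100], [0, 0, 30, 0, 0, 0, 100], [0, 0, 30, 0, 0, 0, 100], [0, 0, 30, 0, 0, 0, 100], [0, 0, 30, 0, 0, 0, 100], [0, 0, 18, 0, 0, 0, 100], [0, 0, 8, 0, 0, 0, 100], [0, 0, 0, 0, 0, 0, 100]]]}}

```text
time_s: 10.3
ee_pos: [0.6706, -0.1415, 0.0975]
tool_rot: [-0.001, 1.0, 0.0, -0.0]
contact_force: [-0.4, -0.4, -0.2]
grip_width: 0.094
finger_force: 0.0
```

Call:
{"name": "carry_out", "arguments": {"motion": [[[0, -5, -5, 0, 0, 0, 100], [0, -5, -5, 0, 0, 0, 100], [0, -4, 0, 0, 0, 0, 100], [0, 0, 0, 0, 0, 0, 100], [0, 0, 0, 0, 0, 0, 100], [0, 0, 0, 0, 0, 0, 100], [0, 0, 0, 0, 0, 0, 100], [0, 0, 0, 0, 0, 0, 100], [0, 0, 0, 0, 0, 0, 100], [0, 0, 0, 0, 0, 0, 100]]]}}

```text
time_s: 11.55
ee_pos: [0.6705, -0.156, 0.1076]
tool_rot: [-0.001, 1.0, -0.0, -0.0]
contact_force: [0.2, -0.9, 0.2]
grip_width: 0.094
finger_force: 0.0
```

```bash
python3 -c "
from rig import bot
print([bot.observe()[k] for k in ('ee_pos','tool_rot','time_s')])
from shot import *
c=shot('wL3',(156,356,130,280),4); print(px(c,(.669,-.1555,.1465)))"
```

```text
[array([ 0.67045224, -0.15601582,  0.10759675]), array([-1.16355006e-03,  9.99999323e-01, -2.03034959e-05, -7.12035125e-06]), 11.55]
[ 0.67044375 -0.1559941   0.10756167] [-0.00114057  0.99999935] [ 0.60234353 -0.15604709  0.28633374]
[259.77405254 254.78245601]
```

View pics/wL3.png

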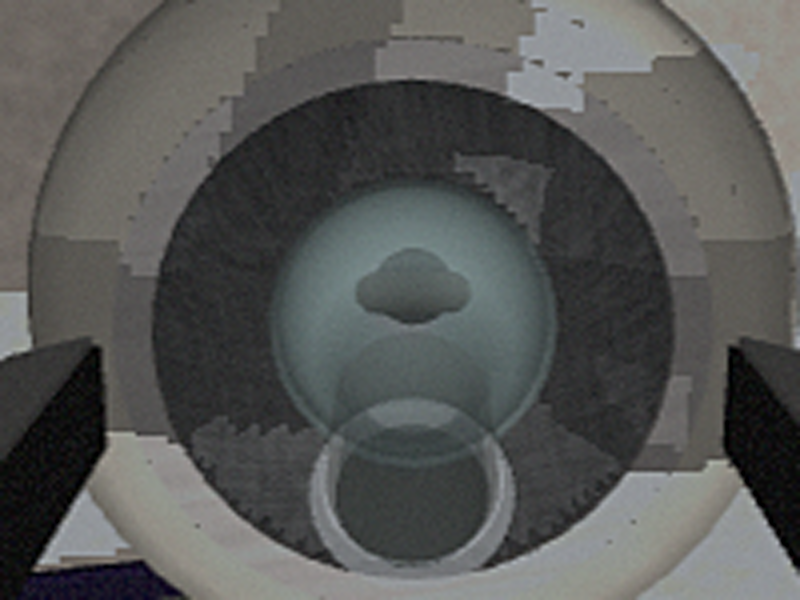

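The fingers straddle the small flask's neck symmetrically (mouth at crop (412,487), finger edges 105 and 725). I'll grip and lift.

Call:
{"name": "carry_out", "arguments": {"motion": [[[0, 0, 0, 0, 0, 0, 60], [0, 0, 0, 0, 0, 0, 45], [0, 0, 0, 0, 0, 0, 38], [0, 0, 0, 0, 0, 0, 32], [0, 0, 0, 0, 0, 0, 26], [0, 0, 0, 0, 0, 0, 20], [0, 0, 0, 0, 0, 0, 0], [0, 0, 0, 0, 0, 0, 0], [0, 0, 0, 0, 0, 0, 0], [0, 0, 0, 0, 0, 0, 0]]], "grip_force": 15}}

```text
time_s: 12.85
ee_pos: [0.6705, -0.1561, 0.1076]
tool_rot: [-0.001, 1.0, -0.0, 0.0]
contact_force: [-0.2, 0.7, 0.4]
grip_width: 0.0218
finger_force: 15.0
```

Call:
{"name": "carry_out", "arguments": {"motion": [[[0, 0, -5, 0, 0, 0, 0], [0, 0, -15, 0, 0, 0, 0], [0, 0, -30, 0, 0, 0, 0], [0, 0, -30, 0, 0, 0, 0], [0, 0, -30, 0, 0, 0, 0], [5, 10, -20, 0, 0, 0, 0], [10, 20, -10, 0, 0, 0, 0], [15, 30, 0, 0, 0, 0, 0], [15, 40, 0, 0, 0, 0, 0], [15, 40, 0, 0, 0, 0, 0]]]}}

```text
time_s: 14.1
ee_pos: [0.6079, -0.0136, 0.2466]
tool_rot: [-0.001, 1.0, 0.0, -0.001]
contact_force: [-0.3, -0.1, -0.7]
grip_width: 0.0215
finger_force: 15.0
```

Call:
{"name": "carry_out", "arguments": {"motion": [[[16, 39, 0, 0, 0, 0, 0], [16, 39, 0, 0, 0, 0, 0], [16, 39, 0, 0, 0, 0, 0], [16, 39, 0, 0, 0, 0, 0], [16, 39, 0, 0, 0, 0, 0], [16, 39, 0, 0, 0, 0, 0], [16, 39, 0, 0, 0, 0, 0], [15, 39, 0, 0, 0, 0, 0], [0, 0, 0, 0, 0, 0, 0], [0, 0, 0, 0, 0, 0, 0]]]}}

```text
time_s: 15.35
ee_pos: [0.4812, 0.2954, 0.247]
tool_rot: [-0.002, 1.0, -0.001, -0.001]
contact_force: [-0.0, -0.9, -0.1]
grip_width: 0.0216
finger_force: 15.0
```

```bash
python3 -c "
from shot import *
c=shot('wS3',(160,360,110,260),4); print(px(c,(.4835,.296,.065)))"
```

```text
[0.48175699 0.29501336 0.2471114 ] [-0.00113549  0.99999917] [0.41332384 0.29551919 0.42580134]
[259.57726389 175.00123101]
```

View pics/wS3.png

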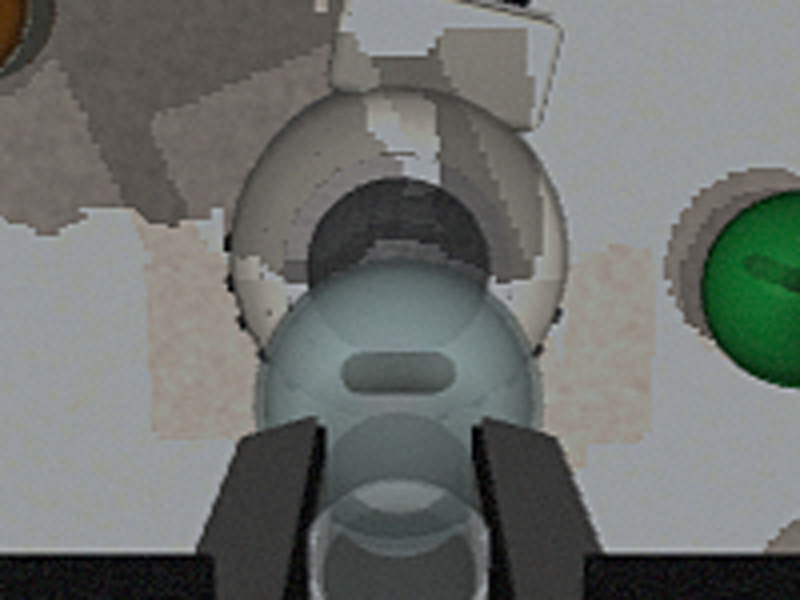

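```bash
python3 - <<'E'
from h import *
c=pickle.load(open("wS3.pkl","rb"))
q=lambda x,y:(160+x/4-.4,110+y/4-.4)
print("cup near edge",ray(c,*q(399,177),.065)+[.0275,0,0],"left",ray(c,*q(308,262),.065),"right",ray(c,*q(490,262),.065))
zb=.2471-.1076+.075
o=-np.array(c["R"]).T@c["t"]
b=ray(c,*q(401.5,402),zb); print("bulb",b,"bulb top-edge",ray(c,*q(401,261),zb),"pred",px(c,(.4805,.2955,zb)))
E
```

```text
cup near edge [0.48619323 0.29561575 0.065     ] left [0.4837471  0.26908553 0.065     ] right [0.48349093 0.32238052 0.065     ]
bulb [0.47959809 0.29620527 0.2145    ] bulb top-edge [0.45431568 0.29598731 0.2145    ] pred [258.96875013 211.3176114 ]
```

Call:
{"name": "carry_out", "arguments": {"motion": [[[-4, 0, 10, 0, 0, 0, 0], [0, 0, 25, 0, 0, 0, 0], [0, 0, 25, 0, 0, 0, 0], [0, 0, 25, 0, 0, 0, 0], [0, 0, 20, 0, 0, 0, 0], [0, 0, 15, 0, 0, 0, 0], [0, 0, 10, 0, 0, 0, 0], [0, 0, 6, 0, 0, 0, 0], [0, 0, 4, 0, 0, 0, 0], [0, 0, 0, 0, 0, 0, 0]]]}}

```text
time_s: 16.65
ee_pos: [0.4866, 0.2957, 0.1078]
tool_rot: [-0.001, 1.0, 0.0, 0.0]
contact_force: [-0.4, -0.2, -0.2]
grip_width: 0.0218
finger_force: 15.0
```

Call:
{"name": "carry_out", "arguments": {"motion": [[[0, 0, 1, 0, 0, 0, 0], [0, 0, 1, 0, 0, 0, 0], [0, 0, 1, 0, 0, 0, 0], [0, 0, 1, 0, 0, 0, 0], [0, 0, 0, 0, 0, 0, 0], [0, 0, 0, 0, 0, 0, 23], [0, 0, 0, 0, 0, 0, 26], [0, 0, 0, 0, 0, 0, 32], [0, 0, 0, 0, 0, 0, 45], [0, 0, 0, 0, 0, 0, 60]]]}}

```text
time_s: 17.9
ee_pos: [0.4865, 0.2956, 0.1036]
tool_rot: [-0.001, 1.0, 0.0, 0.0]
contact_force: [-0.4, 1.1, -0.7]
grip_width: 0.0464
finger_force: 0.0
```

```bash
python3 -c "
from shot import *
c=shot('wS4',(156,356,130,280),4)"
```

```text
[0.4864678  0.29557195 0.10363047] [-0.00113174  0.99999936] [0.41832649 0.29552514 0.28237586]
```

View pics/wS4.png

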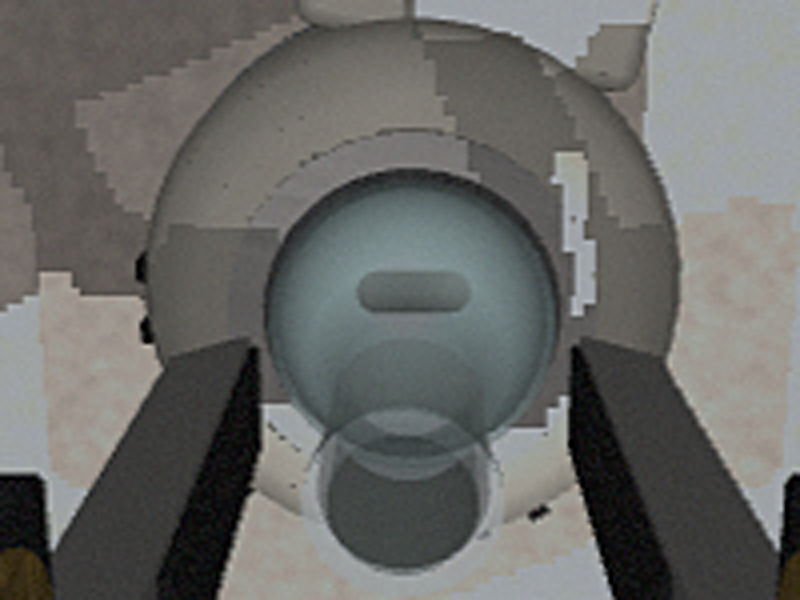

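The small flask sits upright and home in the small mantle (bulb filling the cup at crop (412,310)). Next is the large flask.

Call:
{"name": "carry_out", "arguments": {"motion": [[[0, 0, -15, 0, 0, 0, 60], [0, 0, -30, 0, 0, 0, 60], [0, 0, -35, 0, 0, 0, 100], [0, -15, -35, 0, 0, 0, 100], [0, -35, -35, 0, 0, 0, 100], [0, -42, -35, 0, 0, 0, 100], [0, -42, -35, 0, 0, 0, 100], [0, -42, -5, 0, 0, 0, 100], [0, -42, 0, 0, 0, 0, 100], [0, -42, 0, 0, 0, 0, 100]]]}}

```text
time_s: 19.2
ee_pos: [0.487, 0.0342, 0.3302]
tool_rot: [-0.001, 1.0, -0.0, 0.001]
contact_force: [0.4, 0.1, -0.9]
grip_width: 0.0941
finger_force: 0.0
```

Call:
{"name": "carry_out", "arguments": {"motion": [[[0, -42, 0, 0, 0, 0, 100], [0, -42, 0, 0, 0, 0, 100], [0, -42, 0, 0, 0, 0, 100], [0, -42, 0, 0, 0, 0, 100], [0, -42, 0, 0, 0, 0, 100], [0, -42, 0, 0, 0, 0, 100], [0, -42, 0, 0, 0, 0, 100], [0, -34, 0, 0, 0, 0, 100], [0, 0, 0, 0, 0, 0, 100], [0, 0, 0, 0, 0, 0, 100]]]}}

```text
time_s: 20.45
ee_pos: [0.4878, -0.2918, 0.3292]
tool_rot: [-0.001, 1.0, 0.0, 0.0]
contact_force: [0.8, 0.1, 0.5]
grip_width: 0.0939
finger_force: 0.0
```

```bash
python3 - <<'E'
from shot import *
c=shot('wM',(140,380,80,260),3.3)
E
```

```text
[ 0.48790528 -0.29143011  0.32923366] [-0.00159741  0.99999866] [ 0.41955831 -0.29188586  0.50795797]
```

View pics/wM.png

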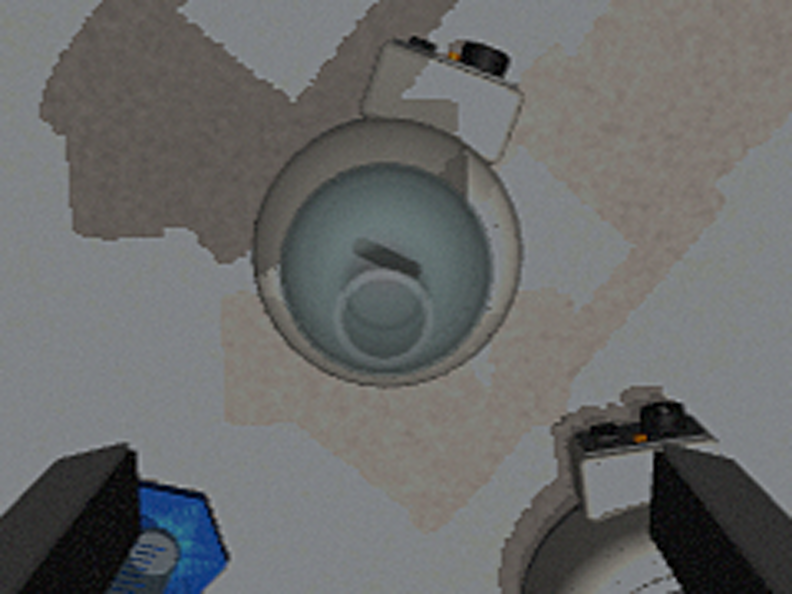

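Crop: large flask mouth at (384,318), bulb centre (386,268), medium mantle housing centre (388,251).

```bash
python3 - <<'E'
from shot import *
c=pickle.load(open("wM.pkl","rb"))
q=lambda x,y:(140+(x+.5)/3.3-.5,80+(y+.5)/3.3-.5)
print(ray(c,*q(384,318),.1975),ray(c,*q(386,268),.1),ray(c,*q(388,251),.07))
circ(c,q(384,318),15,.1975); circ(c,q(388,251),40,.07); circ(c,q(386,268),32,.105)
E
```

```text
[ 0.48158152 -0.29471873  0.1975    ] [ 0.480828  -0.2948387  0.1      ] [ 0.47806093 -0.29421872  0.07      ]
[256.  174.   13.7] [ 0.4795 -0.2947  0.1975]
[257.5 172.2  16.1] [ 0.4777 -0.2932  0.1975]
[257.  156.   41.1] [ 0.4785 -0.2945  0.07  ]
[255.5 156.8  40.5] [ 0.4795 -0.2966  0.07  ]
[258.2 157.2  39.4] [ 0.4802 -0.2928  0.07  ]
[256.8 161.2  32.6] [ 0.4806 -0.2946  0.105 ]
[255.8 163.   34.3] [ 0.4829 -0.2959  0.105 ]
[257.2 163.2  34.6] [ 0.4832 -0.294   0.105 ]
```

Call:
{"name": "carry_out", "arguments": {"motion": [[[6, -3, 10, 0, 0, 0, 100], [0, 0, 25, 0, 0, 0, 100], [0, 0, 28, 0, 0, 0, 100], [0, 0, 28, 0, 0, 0, 100], [0, 0, 28, 0, 0, 0, 100], [0, 0, 25, 0, 0, 0, 100], [0, 0, 18, 0, 0, 0, 100], [0, 0, 8, 0, 0, 0, 100], [0, 0, 3, 0, 0, 0, 100], [0, 0, 0, 0, 0, 0, 100]]]}}

```text
time_s: 21.75
ee_pos: [0.4822, -0.2958, 0.1563]
tool_rot: [-0.001, 1.0, -0.0, 0.0]
contact_force: [-0.5, -0.1, 0.1]
grip_width: 0.0942
finger_force: 0.0
```

Call:
{"name": "carry_out", "arguments": {"motion": [[[0, 0, 0, 0, 0, 0, 60], [0, 0, 0, 0, 0, 0, 50], [0, 0, 0, 0, 0, 0, 44], [0, 0, 0, 0, 0, 0, 39], [0, 0, 0, 0, 0, 0, 34], [0, 0, 0, 0, 0, 0, 29], [0, 0, 0, 0, 0, 0, 0], [0, 0, 0, 0, 0, 0, 0], [0, 0, 0, 0, 0, 0, 0], [0, 0, 0, 0, 0, 0, 0]]], "grip_force": 20}}

```text
time_s: 23.0
ee_pos: [0.4818, -0.2954, 0.1556]
tool_rot: [-0.001, 1.0, 0.0, -0.0]
contact_force: [-0.2, 0.2, 0.4]
grip_width: 0.0274
finger_force: 20.0
```

Call:
{"name": "carry_out", "arguments": {"motion": [[[0, 0, -6, 0, 0, 0, 0], [0, 0, -18, 0, 0, 0, 0], [0, 0, -28, 0, 0, 0, 0], [0, 0, -28, 0, 0, 0, 0], [-10, 7, -20, 0, 0, 0, 0], [-35, 26, 0, 0, 0, 0, 0], [-45, 34, 0, 0, 0, 0, 0], [-45, 34, 0, 0, 0, 0, 0], [-35, 26, 0, 0, 0, 0, 0], [-17, 13, 0, 0, 0, 0, 0]]]}}

```text
time_s: 24.25
ee_pos: [0.6703, -0.1531, 0.2567]
tool_rot: [-0.002, 1.0, -0.0, 0.001]
contact_force: [-0.3, -0.4, -1.8]
grip_width: 0.0276
finger_force: 20.0
```

Call:
{"name": "carry_out", "arguments": {"motion": [[[0, 0, 10, 0, 0, 0, 0], [0, 0, 10, 0, 0, 0, 0], [0, 0, 0, 0, 0, 0, 0], [0, 0, 0, 0, 0, 0, 0], [0, 0, 0, 0, 0, 0, 0], [0, 0, 0, 0, 0, 0, 0], [0, 0, 0, 0, 0, 0, 0], [0, 0, 0, 0, 0, 0, 0], [0, 0, 0, 0, 0, 0, 0], [0, 0, 0, 0, 0, 0, 0]]]}}

```text
time_s: 25.5
ee_pos: [0.6685, -0.155, 0.2355]
tool_rot: [-0.001, 1.0, 0.0, -0.0]
contact_force: [0.7, 0.1, -1.1]
grip_width: 0.0279
finger_force: 20.0
```

```bash
python3 - <<'E'
from shot import *
c=shot('wL4',(140,380,80,260),3.3)
E
```

```text
[ 0.66846144 -0.15497452  0.23555372] [-0.00119162  0.99999929] [ 0.60035143 -0.15503237  0.41429472]
```

View pics/wL4.png

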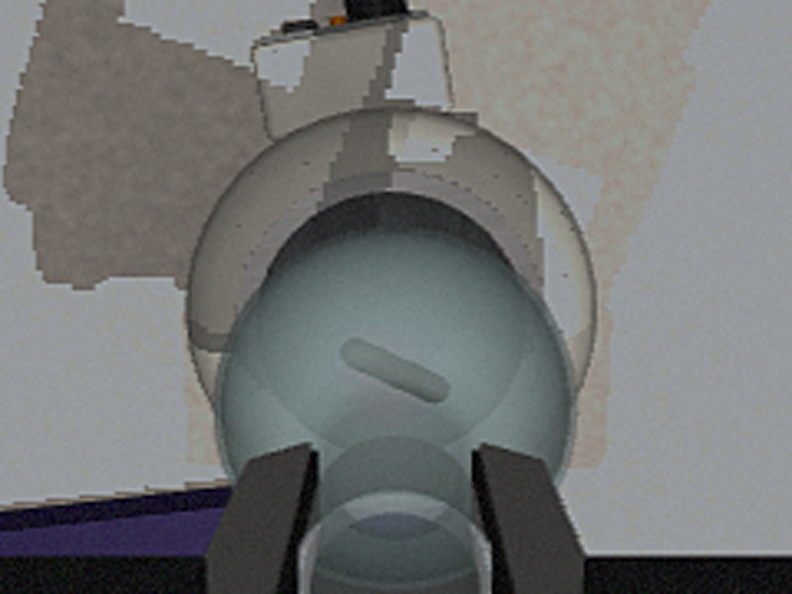

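Crop: cup visible through the glass from row 193 to ~452, centred near (392,322). The bulb spans columns 217–576 with its top at 228.

```bash
python3 - <<'E'
from h import *
c=pickle.load(open("wL4.pkl","rb"))
q=lambda x,y:(140+(x+.5)/3.3-.5,80+(y+.5)/3.3-.5)
print("cup near",ray(c,*q(392,193),.085)+[.0445,0,0],"far",ray(c,*q(392,452),.085)-[.0445,0,0])
zb=.2356-.1556+.1
print("bulb",ray(c,*q(396.5,405),zb),"pred px for TCP-1mm in crop",(px(c,(.6675,-.155,zb))-[140,80])*3.3)
print("housing",ray(c,*q(392,330),.075))
E
```

```text
cup near [ 0.67027547 -0.15564469  0.085     ] far [ 0.66708339 -0.15538849  0.085     ]
bulb [ 0.66785075 -0.15426079  0.18      ] pred px for TCP-1mm in crop [392.21594853 402.40658463]
housing [ 0.67197825 -0.15552764  0.075     ]
```

Call:
{"name": "carry_out", "arguments": {"motion": [[[-1, -1, 8, 0, 0, 0, 0], [0, 0, 15, 0, 0, 0, 0], [0, 0, 18, 0, 0, 0, 0], [0, 0, 14, 0, 0, 0, 0], [0, 0, 10, 0, 0, 0, 0], [0, 0, 7, 0, 0, 0, 0], [0, 0, 5, 0, 0, 0, 0], [0, 0, 3, 0, 0, 0, 0], [0, 0, 2, 0, 0, 0, 0], [0, 0, 0, 0, 0, 0, 0]]]}}

```text
time_s: 26.8
ee_pos: [0.6695, -0.156, 0.1537]
tool_rot: [-0.001, 1.0, -0.0, 0.0]
contact_force: [-0.3, -0.6, -1.3]
grip_width: 0.0277
finger_force: 20.0
```

Call:
{"name": "carry_out", "arguments": {"motion": [[[0, 0, 1, 0, 0, 0, 0], [0, 0, 1, 0, 0, 0, 0], [0, 0, 1, 0, 0, 0, 0], [0, 0, 0.5, 0, 0, 0, 0], [0, 0, 0, 0, 0, 0, 0], [0, 0, 0, 0, 0, 0, 30], [0, 0, 0, 0, 0, 0, 33], [0, 0, 0, 0, 0, 0, 38], [0, 0, 0, 0, 0, 0, 48], [0, 0, 0, 0, 0, 0, 60]]]}}

```text
time_s: 28.05
ee_pos: [0.6695, -0.156, 0.1501]
tool_rot: [-0.001, 1.0, -0.0, 0.0]
contact_force: [-0.5, 0.2, -0.2]
grip_width: 0.0516
finger_force: 0.0
```

```bash
python3 - <<'E'
from shot import *
c=shot('wL5',(140,380,100,280),3.3)
E
```

```text
[ 0.6694637  -0.15599387  0.15009981] [-0.00114189  0.99999935] [ 0.6013481  -0.15606453  0.32887552]
```

View pics/wL5.png

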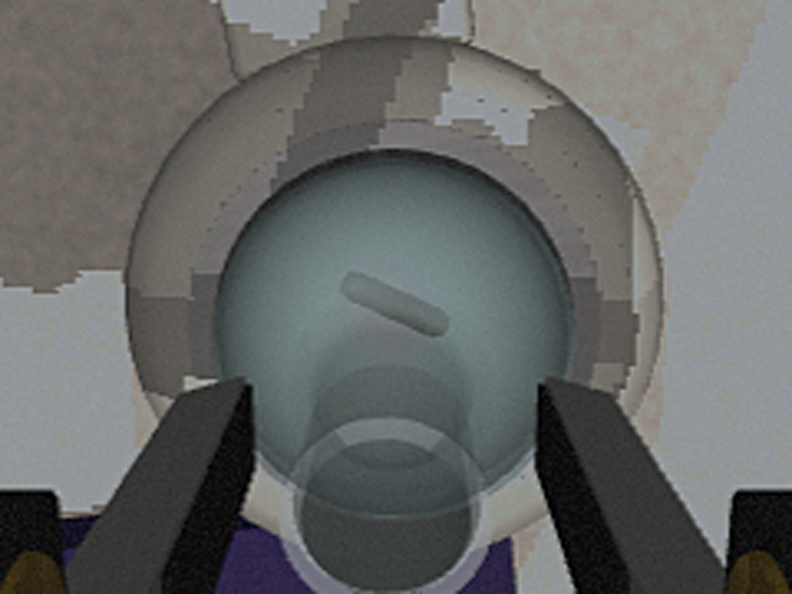

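The large flask is seated home in the large mantle, centred with an even gap around the bulb. Back to the ring for the medium one.

Call:
{"name": "carry_out", "arguments": {"motion": [[[0, 0, -15, 0, 0, 0, 60], [0, 0, -30, 0, 0, 0, 60], [0, 0, -30, 0, 0, 0, 100], [0, 10, -30, 0, 0, 0, 100], [0, 35, -20, 0, 0, 0, 100], [0, 42, 0, 0, 0, 0, 100], [0, 42, 0, 0, 0, 0, 100], [0, 42, 0, 0, 0, 0, 100], [0, 42, 0, 0, 0, 0, 100], [0, 42, 0, 0, 0, 0, 100]]]}}

```text
time_s: 29.35
ee_pos: [0.6691, 0.1003, 0.2767]
tool_rot: [-0.001, 1.0, 0.0, 0.001]
contact_force: [0.4, 0.5, -0.5]
grip_width: 0.0941
finger_force: 0.0
```

Call:
{"name": "carry_out", "arguments": {"motion": [[[0, 42, 0, 0, 0, 0, 100], [0, 35, 0, 0, 0, 0, 100], [0, 20, 0, 0, 0, 0, 100], [0, 0, 0, 0, 0, 0, 100], [0, 0, 0, 0, 0, 0, 100], [0, 0, 0, 0, 0, 0, 100], [0, 0, 0, 0, 0, 0, 100], [0, 0, 0, 0, 0, 0, 100], [0, 0, 0, 0, 0, 0, 100], [0, 0, 0, 0, 0, 0, 100]]]}}

```text
time_s: 30.6
ee_pos: [0.6686, 0.1959, 0.2751]
tool_rot: [-0.001, 1.0, -0.0, -0.0]
contact_force: [0.5, 0.3, -0.3]
grip_width: 0.0939
finger_force: 0.0
```

```bash
python3 - <<'E'
from shot import *
c=shot('wR2',(140,380,100,280),3.3)
for z,r in((.127,.0145),(.032,.05),(.045,.032)):
    R=313.5*r/(c_z:=(-np.array(c["R"]).T@c["t"])[2]-z); circ(c,px(c,(.67,.196,z)),R,z); print(R)
E
```

```text
[0.66862175 0.19599184 0.2750618 ] [-0.00115438  0.99999933] [0.60053298 0.19590634 0.45382463]
None
13.908835577283595
[259.2 164.2  36.6] [0.6682 0.1963 0.032 ]
[258.8 162.8  38. ] [0.6662 0.1956 0.032 ]
[257.8 165.2  35.3] [0.6696 0.1943 0.032 ]
37.159992554910396
None
24.538639153962123
```

Call:
{"name": "carry_out", "arguments": {"motion": [[[-1, 0, 12, 0, 0, 0, 100], [0, 0, 28, 0, 0, 0, 100], [0, 0, 30, 0, 0, 0, 100], [0, 0, 30, 0, 0, 0, 100], [0, 0, 30, 0, 0, 0, 100], [0, 0, 28, 0, 0, 0, 100], [0, 0, 18, 0, 0, 0, 100], [0, 0, 9, 0, 0, 0, 100], [0, 0, 3, 0, 0, 0, 100], [0, 0, 0, 0, 0, 0, 100]]]}}

```text
time_s: 31.9
ee_pos: [0.6704, 0.1961, 0.088]
tool_rot: [-0.001, 1.0, 0.0, 0.001]
contact_force: [0.4, 0.2, -0.8]
grip_width: 0.0941
finger_force: 0.0
```

Call:
{"name": "carry_out", "arguments": {"motion": [[[0, 0, 0, 0, 0, 0, 60], [0, 0, 0, 0, 0, 0, 48], [0, 0, 0, 0, 0, 0, 42], [0, 0, 0, 0, 0, 0, 37], [0, 0, 0, 0, 0, 0, 32], [0, 0, 0, 0, 0, 0, 27], [0, 0, 0, 0, 0, 0, 0], [0, 0, 0, 0, 0, 0, 0], [0, 0, 0, 0, 0, 0, 0], [0, 0, 0, 0, 0, 0, 0]]], "grip_force": 15}}

```text
time_s: 33.15
ee_pos: [0.6696, 0.1958, 0.087]
tool_rot: [-0.001, 1.0, -0.0, -0.0]
contact_force: [0.0, -1.4, -0.2]
grip_width: 0.0255
finger_force: 15.0
```

Call:
{"name": "carry_out", "arguments": {"motion": [[[0, 0, -6, 0, 0, 0, 0], [0, 0, -18, 0, 0, 0, 0], [0, 0, -28, 0, 0, 0, 0], [0, 0, -30, 0, 0, 0, 0], [0, 0, -30, 0, 0, 0, 0], [6, -12, -28, 0, 0, 0, 0], [12, -28, -20, 0, 0, 0, 0], [15, -40, 0, 0, 0, 0, 0], [15, -40, 0, 0, 0, 0, 0], [15, -40, 0, 0, 0, 0, 0]]]}}

```text
time_s: 34.4
ee_pos: [0.6069, 0.0348, 0.249]
tool_rot: [-0.001, 1.0, -0.0, 0.001]
contact_force: [-0.1, -0.7, -0.4]
grip_width: 0.0256
finger_force: 15.0
```

Call:
{"name": "carry_out", "arguments": {"motion": [[[17, -42, 0, 0, 0, 0, 0], [17, -42, 0, 0, 0, 0, 0], [17, -42, 0, 0, 0, 0, 0], [17, -42, 0, 0, 0, 0, 0], [17, -42, 0, 0, 0, 0, 0], [17, -42, 0, 0, 0, 0, 0], [15, -42, 0, 0, 0, 0, 0], [9, -37, 0, 0, 0, 0, 0], [0, 0, 0, 0, 0, 0, 0], [0, 0, 0, 0, 0, 0, 0]]]}}

```text
time_s: 35.65
ee_pos: [0.4821, -0.2951, 0.2481]
tool_rot: [-0.001, 1.0, -0.0, 0.001]
contact_force: [0.8, 1.1, -1.2]
grip_width: 0.0255
finger_force: 15.0
```

Call:
{"name": "carry_out", "arguments": {"motion": [[[0, 0, 10, 0, 0, 0, 0], [0, 0, 10, 0, 0, 0, 0], [0, 0, 0, 0, 0, 0, 0], [0, 0, 0, 0, 0, 0, 0], [0, 0, 0, 0, 0, 0, 0], [0, 0, 0, 0, 0, 0, 0], [0, 0, 0, 0, 0, 0, 0], [0, 0, 0, 0, 0, 0, 0], [0, 0, 0, 0, 0, 0, 0], [0, 0, 0, 0, 0, 0, 0]]]}}

```text
time_s: 36.9
ee_pos: [0.4817, -0.2955, 0.2271]
tool_rot: [-0.001, 1.0, 0.0, -0.0]
contact_force: [0.5, -0.6, -0.5]
grip_width: 0.0258
finger_force: 15.0
```

```bash
python3 - <<'E'
from shot import *
c=shot('wM2',(140,380,80,260),3.3)
E
```

```text
[ 0.48174474 -0.29549318  0.22708288] [-0.00109396  0.9999994 ] [ 0.41363813 -0.29550656  0.40582796]
```

View pics/wM2.png

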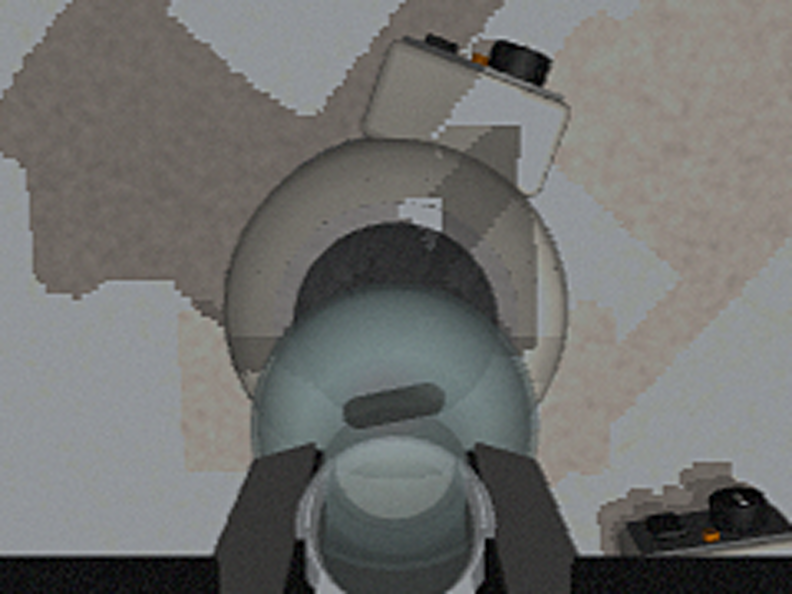

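Crop: the empty medium cup has its top edge at row 222 and sides at 296/497; the held bulb spans 252–538 with its top at 288. This was the last picture, so the rest is by numbers.

```bash
python3 - <<'E'
from h import *
c=pickle.load(open("wM2.pkl","rb"))
q=lambda x,y:(140+(x+.5)/3.3-.5,80+(y+.5)/3.3-.5)
print("cup near",ray(c,*q(396.5,222),.075)+[.034,0,0],"sides",ray(c,*q(296,310),.075),ray(c,*q(497,310),.075))
zb=.2271-.087+.045
print("bulb",ray(c,*q(395,431),zb),"pred crop",(px(c,(.4807,-.2955,zb))-[140,80])*3.3)
cl=pickle.load(open("wL4.pkl","rb"));
E
```

```text
cup near [ 0.48233807 -0.29466625  0.075     ] sides [ 0.47695841 -0.32723189  0.075     ] [ 0.47673554 -0.26187526  0.075     ]
bulb [ 0.48327778 -0.29509898  0.1851    ] pred crop [392.09020357 418.77903238]
```

Call:
{"name": "carry_out", "arguments": {"motion": [[[1.5, 0.5, 8, 0, 0, 0, 0], [0, 0, 20, 0, 0, 0, 0], [0, 0, 20, 0, 0, 0, 0], [0, 0, 18, 0, 0, 0, 0], [0, 0, 13, 0, 0, 0, 0], [0, 0, 9, 0, 0, 0, 0], [0, 0, 6, 0, 0, 0, 0], [0, 0, 3, 0, 0, 0, 0], [0, 0, 2, 0, 0, 0, 0], [0, 0, 0, 0, 0, 0, 0]]]}}

```text
time_s: 38.2
ee_pos: [0.4804, -0.2951, 0.1283]
tool_rot: [-0.001, 1.0, -0.0, 0.0]
contact_force: [0.2, 0.3, -1.7]
grip_width: 0.0258
finger_force: 15.0
```

Call:
{"name": "carry_out", "arguments": {"motion": [[[0, 0, 1, 0, 0, 0, 0], [0, 0, 1, 0, 0, 0, 0], [0, 0, 1, 0, 0, 0, 0], [0, 0, 0.5, 0, 0, 0, 0], [0, 0, 0, 0, 0, 0, 0], [0, 0, 0, 0, 0, 0, 28], [0, 0, 0, 0, 0, 0, 31], [0, 0, 0, 0, 0, 0, 36], [0, 0, 0, 0, 0, 0, 48], [0, 0, 0, 0, 0, 0, 60]]]}}

```text
time_s: 39.45
ee_pos: [0.4803, -0.2949, 0.1246]
tool_rot: [-0.001, 1.0, 0.0, -0.0]
contact_force: [-0.6, -0.8, 0.1]
grip_width: 0.0505
finger_force: 0.0
```

Call:
{"name": "carry_out", "arguments": {"motion": [[[0, 0, -10, 0, 0, 0, 60], [0, 0, -25, 0, 0, 0, 60], [0, 0, -35, 0, 0, 0, 80], [0, 0, -40, 0, 0, 0, 100], [0, 0, -40, 0, 0, 0, 100], [0, 0, -40, 0, 0, 0, 100], [0, 0, -20, 0, 0, 0, 100], [0, 0, 0, 0, 0, 0, 100], [0, 0, 0, 0, 0, 0, 100], [0, 0, 0, 0, 0, 0, 100]]]}}

```text
time_s: 40.7
ee_pos: [0.4796, -0.2944, 0.3328]
tool_rot: [-0.001, 1.0, 0.001, -0.001]
contact_force: [0.1, -0.3, -1.2]
grip_width: 0.0938
finger_force: 0.0
```

```bash
python3 - <<'E'
from shot import *
c=shot('wM3',(140,380,80,260),3.3)
for n,z,r in(("bulb",.082,.032),("cup",.075,.034),("mouth",.164,.0145),("housing",.07,.056)):
    zc=(-np.array(c["R"]).T@c["t"])[2]-z; R=313.5*r/zc; print(n,round(R,1),px(c,(.481,-.295,z))); circ(c,px(c,(.481,-.295,z)),R,z,.12,10)
E
```

```text
[ 0.47969403 -0.29450034  0.33295744] [-0.00111286  0.99999831] [ 0.41195529 -0.29484747  0.511738  ]
bulb 23.3 [258.20198153 165.05861431]
[258.  164.5  23.6] [ 0.4802 -0.2953  0.082 ]
[259.  165.8  22.6] [ 0.482  -0.2939  0.082 ]
[257.  162.8  25.8] [ 0.4778 -0.2967  0.082 ]
cup 24.4 [258.20592369 164.26639219]
[258.  164.5  23.7] [ 0.4813 -0.2953  0.075 ]
[257.5 163.   25.4] [ 0.4792 -0.296   0.075 ]
[257.8 166.   22.4] [ 0.4835 -0.2956  0.075 ]
mouth 13.1 [258.14452387 176.60537472]
[257.2 174.5  13.8] [ 0.4786 -0.296   0.164 ]
[257.  173.   12.4] [ 0.4769 -0.2963  0.164 ]
[255.8 174.5  14.1] [ 0.4786 -0.2977  0.164 ]
housing 39.7 [258.20866581 163.71533188]
[258.5 161.8  40.6] [ 0.4782 -0.2946  0.07  ]
[258.  163.2  39.3] [ 0.4803 -0.2953  0.07  ]
[260.2 161.   41.2] [ 0.4771 -0.2921  0.07  ]
```

```bash
python3 -c "
from rig import bot
print(bot.job_done())"
```

```text
the job is handed in; nothing more can be done
None
```

I moved the three flasks into their own mantles, upright and released, leaving the cork ring empty, and handed the job in at about 41 s; no verdict came back, and I checked the last placing (medium) by numbers only, having used my 14 pictures.

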